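Move the nail polish row to the tray in reverse order

ROBOT

A 6-joint arm with a two-finger parallel gripper is mounted at the origin on the work surface. World frame = base frame: x ahead of the robot, y to its left, z up, the work surface at z = 0. Lengths are in m, angles in degrees, forces in N, time in s.
With the tool pointing down it reaches from about 0.4 to 0.825 m from the base axis. Payload 7 kg.
Tool frame: the origin (TCP) lies at the very end of the fingers, on their centre line; the grasp point (between the pads) lies r.grip_depth behind it (r.grip_depth is the distance from the TCP to the grasp point, in m); z points along the fingers, y is the direction in which the jaws open and shut (so a half turn about z gives the same grasp; the last joint's range is limited). The gripper opens to 88 mm and grips with 3 to 60 N. Pads are 19 mm wide; open, the fingers measure 130 mm over their backs; the gripper's body (78 mm by 193 mm) begins 47 mm behind the grasp point.
Start: joints at [87.038, 20.546, 0.682, 0, -70.136, -16.507], TCP at [0.225, 0.636, 0.227] pointing down, gripper open.
Joint ranges: [-176.03, 176.03], [-82.01, 121.73], [-58.28, 71.71], [-173.87, 95.51], [-174.79, -0.11], [-173.66, 173.66]. Speed limits (degrees/s): [136.94, 136.94, 172.46, 180, 180, 180].

INTERFACE

Orientations are given as [roll, pitch, yaw] about the fixed x, y, z axes, in that order (R = Rz(yaw) Ry(pitch) Rx(roll)).
In Python, from plant import r gives the robot as it stands. The module is installed in compiled form; this text tells all that it offers.
- The arm moves only by the tool step_arm, never from a script. Its argument "increments" is a list of rows, each a list of 3 entries, a list of its own where there are three numbers: the shift along the tool's x, y, z in m, then the turn, a rotation vector about the tool's x, y, z in rad, then the closure, from 0 (fully open) to 1 (shut). In form: [[[x, y, z], [wx, wy, wz], grip], ...]. A call has 1 to 10 rows; each row is the pose to reach, as a shift and turn from the pose commanded when the call began, along the tool's axes at that moment; what a row does not reach only later rows make up. A row lasts 1/10 s, in which the tool goes at most 50 mm and 8.59 degrees, less where a joint would pass 70% of its speed; a pose out of reach is approached as far as the arm can. A call with a gripper value outside its range is refused whole. The fingers move at their own pace and stop on an object; "force" is the grip in N (left out, the last holds). Time passes only in rows, so rows that repeat a pose let the fingers close. It gives the time, the measured TCP pose, the force and the opening at its end, in the units of the state.
- r.get_state(): the state, without advancing time (a new reading comes with each control period).
- r.capture(name): name is "scene" or "top" or "wrist"; returns a dict with "color" (400x640x3 uint8, red, green, blue), "intrinsics" (3x3 intrinsics, pixels), "k1" (the pictures are not rectified: a ray, as slopes to the right and down, at radius r is drawn at 1 + k1 r^2 times it, then the intrinsics apply), "rvec" (rotation vector, rad) and "tvec" (3), from world to camera coordinates, as OpenCV has them; the wrist camera has in their place "T_tool_cam" (4x4, takes a point from camera to tool coordinates, whose origin is the TCP and whose axes are the flange's). Camera axes: x right, y down, z forward; pixel columns grow to the right and rows downward; lengths in m; the calibration is good to about 2 mm. A picture is of the moment at which its call begins: read the wrist's pose just before it. There is no depth.
- r.close_job(): hands the job in, once; it reports no verdict.
The state is a dict: "time_s": time; "joints": joint angles; "qd": joint speeds; "joint_torque": joint torques, N m; "tcp_pos": TCP position; "eef_rot": TCP orientation; "contact_force": force on the tool from outside, world axes, zero at the start; "moment": the same for the moment, N m; "gripper_width": finger opening in m.
Only numpy, scipy, OpenCV 4.12 (cv2) and the standard library are available. Lean on these libraries where they do the work, as an engineer would, in place of code of your own. Each camera call takes 0.05 s, during which the arm holds its last target.

TASK

Move the four nail polish bottles from the teak shade rack into the aluminium tray, one to a cell, in reverse order: looking at both rows from the same side, the bottle that stands at the left end of the rack goes into the cell at the right end of the tray, the next one beside it, and so on. Set each bottle down standing upright on the floor of its cell, and do not drop or tip over any of them.

Things in the scene. Friction and masses are not known exactly. Their poses are not given: they have to be found in the camera images.
- polish_red: nail polish bottle with red round body and black cap with a red dot on top, loose, about 60 g, 74 mm tall. Body 32 mm diameter up to 32 mm, sloping shoulder to 40 mm, then the cap: an upright cylinder 18 mm diameter from 40 to 74 mm above the underside, to be pinched from above. Origin: centre of the underside; z up the bottle. Starts upright on the tile of its colour
- polish_yellow: nail polish bottle with yellow round body and black cap with a yellow dot on top, loose, about 60 g, 74 mm tall. Body 32 mm diameter up to 32 mm, sloping shoulder to 40 mm, then the cap: an upright cylinder 18 mm diameter from 40 to 74 mm above the underside, to be pinched from above. Origin: centre of the underside; z up the bottle. Starts upright on the tile of its colour
- polish_green: nail polish bottle with green round body and black cap with a green dot on top, loose, about 60 g, 74 mm tall. Body 32 mm diameter up to 32 mm, sloping shoulder to 40 mm, then the cap: an upright cylinder 18 mm diameter from 40 to 74 mm above the underside, to be pinched from above. Origin: centre of the underside; z up the bottle. Starts upright on the tile of its colour
- polish_blue: nail polish bottle with blue round body and black cap with a blue dot on top, loose, about 60 g, 74 mm tall. Body 32 mm diameter up to 32 mm, sloping shoulder to 40 mm, then the cap: an upright cylinder 18 mm diameter from 40 to 74 mm above the underside, to be pinched from above. Origin: centre of the underside; z up the bottle. Starts upright on the tile of its colour
- tile_red: flat red shade tile fixed on the teak rack, 76 mm (x, across the row) by 46 mm (y, along the row), 4 mm thick. Origin: centre of its underside, 12 mm above the table; the red bottle starts within 3 mm of its centre. It never moves during a run, so it still shows where that bottle stood
- tile_yellow: flat yellow shade tile fixed on the teak rack, 76 mm (x, across the row) by 46 mm (y, along the row), 4 mm thick. Origin: centre of its underside, 12 mm above the table; the yellow bottle starts within 3 mm of its centre. It never moves during a run, so it still shows where that bottle stood
- tile_green: flat green shade tile fixed on the teak rack, 76 mm (x, across the row) by 46 mm (y, along the row), 4 mm thick. Origin: centre of its underside, 12 mm above the table; the green bottle starts within 3 mm of its centre. It never moves during a run, so it still shows where that bottle stood
- tile_blue: flat blue shade tile fixed on the teak rack, 76 mm (x, across the row) by 46 mm (y, along the row), 4 mm thick. Origin: centre of its underside, 12 mm above the table; the blue bottle starts within 3 mm of its centre. It never moves during a run, so it still shows where that bottle stood
- rack: teak shade rack, fixed, 96 mm (x) by 226 mm (y, along the row), rails 20 mm high at most. Origin: centre of underside, on the table. Unturned (turned up to 20 deg) x points away from the robot, y to its left. Four places at y = +77.6, +25.9, -25.9, -77.6 mm, x = 0; bottle undersides start 16 mm above the table. Nothing within 0.1 m of rack or tray is taller than the bottles
- tray: aluminium tray, fixed, left or right of the rack: 56 mm (x) by 210 mm (y), walls and dividers 3 mm thick, 16 mm high; four cells 50 (x) by 48.8 mm (y) inside, floor 3 mm above the table, centres at y = +77.6, +25.9, -25.9, -77.6 mm, x = 0. Flap folded flat along its +x side, 45 mm wide, 8 mm high. Origin and axes as for the rack, turned up to 20 deg
There are look-alikes about, which are no part of the job. Several things look just like the tray: the one meant starts farthest from the robot's base.

How it is judged (in metres and radians):
At the end, for the whole second after the job is handed in: Each bottle stands in the tray cell that mirrors its starting place (left end to right end, and so on): within 12 mm of the cell centre along and across, underside within 4 mm of the cell floor, tilted under 0.12 rad, released and at rest (under 0.02 m/s and 0.2 rad/s) (((y of tile_red in the frame of rack between 0.0626 and 0.0926 m and y of polish_red in the frame of tray between -0.0896 and -0.0656 m) or (y of tile_red in the frame of rack between 0.0109 and 0.0409 m and y of polish_red in the frame of tray between -0.0379 and -0.0139 m) or (y of tile_red in the frame of rack between -0.0409 and -0.0109 m and y of polish_red in the frame of tray between 0.0139 and 0.0379 m) or (y of tile_red in the frame of rack between -0.0926 and -0.0626 m and y of polish_red in the frame of tray between 0.0656 and 0.0896 m)) and x of polish_red in the frame of tray between -0.012 and 0.012 m and z of polish_red in the frame of tray between -0.001 and 0.007 m and angle between each of polish_red, polish_yellow, polish_green, polish_blue's own z axis and vertical below 0.12 rad and linear speed of each of polish_red, polish_yellow, polish_green, polish_blue below 0.02 m/s and angular speed of each of polish_red, polish_yellow, polish_green, polish_blue below 0.2 rad/s and ((y of tile_yellow in the frame of rack between 0.0626 and 0.0926 m and y of polish_yellow in the frame of tray between -0.0896 and -0.0656 m) or (y of tile_yellow in the frame of rack between 0.0109 and 0.0409 m and y of polish_yellow in the frame of tray between -0.0379 and -0.0139 m) or (y of tile_yellow in the frame of rack between -0.0409 and -0.0109 m and y of polish_yellow in the frame of tray between 0.0139 and 0.0379 m) or (y of tile_yellow in the frame of rack between -0.0926 and -0.0626 m and y of polish_yellow in the frame of tray between 0.0656 and 0.0896 m)) and x of polish_yellow in the frame of tray between -0.012 and 0.012 m and z of polish_yellow in the frame of tray between -0.001 and 0.007 m and ((y of tile_green in the frame of rack between 0.0626 and 0.0926 m and y of polish_green in the frame of tray between -0.0896 and -0.0656 m) or (y of tile_green in the frame of rack between 0.0109 and 0.0409 m and y of polish_green in the frame of tray between -0.0379 and -0.0139 m) or (y of tile_green in the frame of rack between -0.0409 and -0.0109 m and y of polish_green in the frame of tray between 0.0139 and 0.0379 m) or (y of tile_green in the frame of rack between -0.0926 and -0.0626 m and y of polish_green in the frame of tray between 0.0656 and 0.0896 m)) and x of polish_green in the frame of tray between -0.012 and 0.012 m and z of polish_green in the frame of tray between -0.001 and 0.007 m and ((y of tile_blue in the frame of rack between 0.0626 and 0.0926 m and y of polish_blue in the frame of tray between -0.0896 and -0.0656 m) or (y of tile_blue in the frame of rack between 0.0109 and 0.0409 m and y of polish_blue in the frame of tray between -0.0379 and -0.0139 m) or (y of tile_blue in the frame of rack between -0.0409 and -0.0109 m and y of polish_blue in the frame of tray between 0.0139 and 0.0379 m) or (y of tile_blue in the frame of rack between -0.0926 and -0.0626 m and y of polish_blue in the frame of tray between 0.0656 and 0.0896 m)) and x of polish_blue in the frame of tray between -0.012 and 0.012 m and z of polish_blue in the frame of tray between -0.001 and 0.007 m); the robot touches nothing.
It fails at once if a bottle is tipped over (more than 0.9 rad) (angle between any of polish_red, polish_yellow, polish_green, polish_blue's own z axis and vertical above 0.9 rad).
It fails at once if a bottle is dropped or thrown (over 0.7 m/s with no finger on it: a fall of some 25 mm) ((contact force between polish_red and the fingers below 0.05 N and linear speed of polish_red above 0.7 m/s) or (contact force between polish_yellow and the fingers below 0.05 N and linear speed of polish_yellow above 0.7 m/s) or (contact force between polish_green and the fingers below 0.05 N and linear speed of polish_green above 0.7 m/s) or (contact force between polish_blue and the fingers below 0.05 N and linear speed of polish_blue above 0.7 m/s)).
It also fails if it takes over 99 s, if anything falls off the work surface, if the arm or the gripper's body presses on something with over 40 N, if the wrist force passes 120 N, or if a joint passes its speed limit or range.

## Working session

There is one attempt and no reset: what is moved stays moved. The work goes in short steps, Python scripts to look and compute and a tool call to move; the robot and the scene stay as the last step left them, time stands still between calls to the robot, and variables do not carry over. Pictures are saved under pics/ and viewed, and the job is handed in when it is done.

Besides the shell and the picture viewer there is one more tool, called as name(argument=value, ...) on one line, values as JSON. step_arm: Moves the arm, as the interface text tells. Its arguments: {"type":"object","properties":{"increments":{"type":"array","items":{"type":"array"}},"force":{"type":"number"}},"required":["increments"]}

```bash
mkdir -p pics
cat > h.py <<'E'
import numpy as np,cv2
from scipy.spatial.transform import Rotation as R
from plant import r
def cap(n,f=None):
    s=r.get_state(); c=r.capture(n)
    if f: cv2.imwrite('pics/'+f,c['color'][:,:,::-1])
    return s,c
def ray(c,s,uv):
    K=np.array(c['intrinsics']);k1=c['k1']
    uv=np.atleast_2d(np.array(uv,float))
    d=cv2.undistortPoints(uv.reshape(-1,1,2),K,np.array([k1,0,0,0,0.])).reshape(-1,2)
    d=np.c_[d,np.ones(len(d))]
    if 'T_tool_cam' in c:
        T=np.array(c['T_tool_cam']);Rt=R.from_euler('xyz',s['eef_rot'],degrees=True).as_matrix()
        M=Rt@T[:3,:3];o=Rt@T[:3,3]+np.array(s['tcp_pos'])
    else:
        M=cv2.Rodrigues(np.array(c['rvec'],float))[0].T;o=-M@np.array(c['tvec'],float).ravel()
    return o,d@M.T
def plane(c,s,uv,z):
    o,d=ray(c,s,uv); return o+d*((z-o[2])/d[:,2])[:,None]
E
python3 - <<'E'
from h import *
print(r.get_state(),r.grip_depth)
for n in('scene','top','wrist'):
    s,c=cap(n,n+'0.png'); print(n,c['intrinsics'],c['k1'],{k:c[k] for k in c if k in('rvec','tvec','T_tool_cam')})
E
```

```text
{'time_s': 0.0, 'joints': array([ 8.70384820e+01,  2.05927570e+01,  6.31136803e-01, -2.01752048e-02,
       -7.01359086e+01, -1.65067313e+01]), 'qd': array([ 0.00741815, -0.15120712, -0.03458998, -0.0372484 , -0.05560836,
       -0.08901485]), 'joint_torque': array([ 7.02877533e-04, -5.82715344e+01,  2.93062645e+01,  6.99704692e+00,
        6.97860582e-03, -1.33429407e-04]), 'tcp_pos': array([0.22482956, 0.63591122, 0.22558757]), 'eef_rot': array([ 1.79901102e+02, -9.52941972e-03, -1.94751126e+01]), 'contact_force': array([0.21216356, 0.15366447, 0.47339467]), 'moment': array([0.01390932, 0.022889  , 0.03161413]), 'gripper_width': 0.08708615445395848} 0.0188
scene [[452.9594855    0.         313.68762043]
 [  0.         452.9594855  202.14416043]
 [  0.           0.           1.        ]] 0.023818950618975047 {'rvec': array([ 1.72024182,  1.51584099, -0.77383367]), 'tvec': array([-0.06993625, -0.21589588,  1.30207829])}
top [[502.655817     0.         324.20076007]
 [  0.         502.655817   208.1289325 ]
 [  0.           0.           1.        ]] -0.003665014522936978 {'rvec': array([ 2.12600402, -2.11425256,  0.21470217]), 'tvec': array([-0.02097465,  0.46358571,  0.96680995])}
wrist [[326.5783928    0.         319.49845356]
 [  0.         326.5783928  198.1268778 ]
 [  0.           0.           1.        ]] -0.056662004092854955 {'T_tool_cam': array([[-1.04747823e-03, -9.54145935e-01, -2.99340002e-01,
         8.25918939e-02],
       [ 9.99999385e-01, -8.90030457e-04, -6.62319241e-04,
        -5.80739405e-04],
       [ 3.65527492e-04, -2.99340512e-01,  9.54146280e-01,
        -1.58202430e-01],
       [ 0.00000000e+00,  0.00000000e+00,  0.00000000e+00,
         1.00000000e+00]])}
```

View pics/scene0.png

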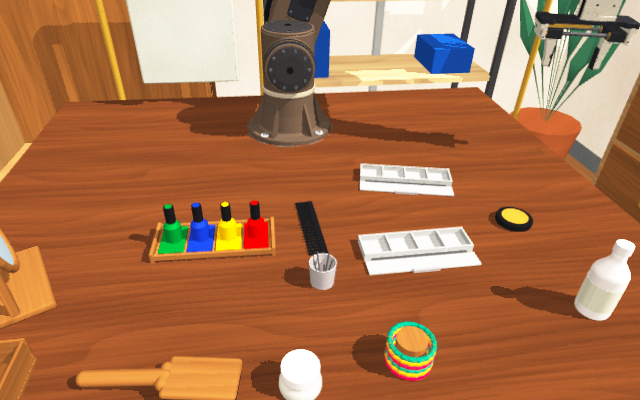

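View pics/top0.png

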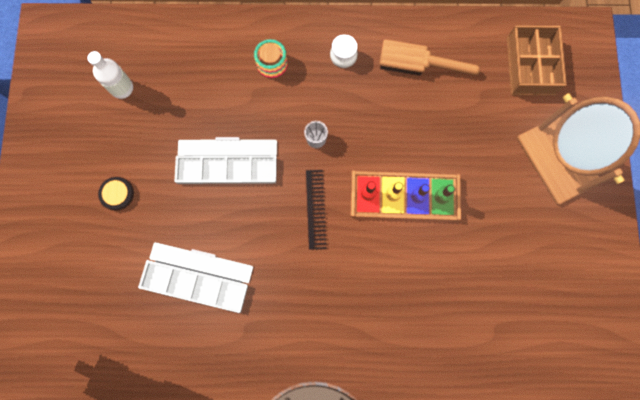

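View pics/wrist0.png

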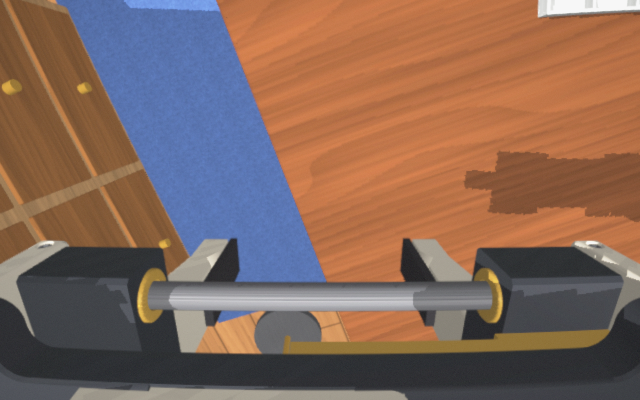

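Run:
```python
from h import *
s,c=cap('top');im=c['color'][:,:,::-1]
a=cv2.resize(im[125:195,165:290],None,fx=5,fy=5,interpolation=cv2.INTER_CUBIC)
b=cv2.resize(im[165:225,345:470],None,fx=5,fy=5,interpolation=cv2.INTER_CUBIC)
cv2.imwrite('pics/crop_top.png',np.vstack([a,b])[:600] if 0 else cv2.resize(np.vstack([a,b]),None,fx=.9,fy=.9))
hsv=cv2.cvtColor(im,cv2.COLOR_BGR2HSV)
# trays: white
m=((hsv[:,:,1]<40)&(hsv[:,:,2]>120)).astype(np.uint8)
n,l,st,ce=cv2.connectedComponentsWithStats(m)
for i in range(1,n):
    if st[i,4]>800:
        cs,_=cv2.findContours((l==i).astype(np.uint8),cv2.RETR_EXTERNAL,cv2.CHAIN_APPROX_NONE)
        bx=cv2.boxPoints(cv2.minAreaRect(cs[0])); print(st[i],bx.round(1).tolist()); print(plane(c,s,bx,0.012).round(4))
```

```text
[  87   51   46   47 1105] [[80.0, 62.0], [97.0, 45.0], [137.5, 85.5], [120.5, 102.5]]
[[0.7961 0.5223 0.012 ]
 [0.8373 0.4886 0.012 ]
 [0.7414 0.3911 0.012 ]
 [0.7016 0.4248 0.012 ]]
[ 558  103   75   67 3886] [[545.5, 140.5], [599.5, 86.5], [644.5, 131.5], [590.5, 185.5]]
[[ 0.6215 -0.4931  0.012 ]
 [ 0.7469 -0.6226  0.012 ]
 [ 0.6434 -0.7096  0.012 ]
 [ 0.5226 -0.5804  0.012 ]]
[ 175  137  102   47 4397] [[175.0, 137.0], [276.0, 137.0], [276.0, 183.0], [175.0, 183.0]]
[[0.6238 0.3017 0.012 ]
 [0.6252 0.0855 0.012 ]
 [0.5237 0.0831 0.012 ]
 [0.5224 0.2952 0.012 ]]
[ 138  243  115   70 5093] [[137.60000610351562, 287.79998779296875], [149.60000610351562, 238.5], [253.3000030517578, 263.79998779296875], [241.1999969482422, 313.1000061035156]]
[[0.3043 0.357  0.012 ]
 [0.4047 0.34   0.012 ]
 [0.3539 0.1253 0.012 ]
 [0.2554 0.1462 0.012 ]]
```

View pics/crop_top.png

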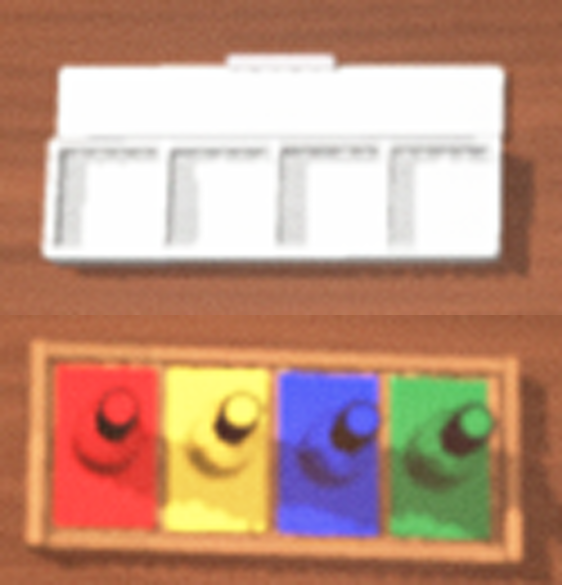

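Run:
```python
from h import *
s,c=cap('top')
f=lambda L:[[165+x/4.5,125+y/4.5] for x,y in L]
p=plane(c,s,f([(48,140),(43,257),(500,260),(503,140)]),.016);print(p.round(4), np.linalg.norm(np.diff(p,axis=0),axis=1).round(4),p.mean(0))
g=lambda L:[[345+x/4.5,165+(y-315)/4.5] for x,y in L]
p=plane(c,s,g([(32,342),(27,545),(520,560),(518,360)]),.018);print(p.round(4), np.linalg.norm(np.diff(p,axis=0),axis=1).round(4),p.mean(0))
print(plane(c,s,g([(117,405),(241,410),(362,419),(474,423)]),.09).round(4))
```

```text
[[0.58   0.2963 0.016 ]
 [0.5233 0.2951 0.016 ]
 [0.5232 0.0825 0.016 ]
 [0.5814 0.0825 0.016 ]] [0.0567 0.2126 0.0582] [0.5519584  0.18909278 0.016     ]
[[ 0.5492 -0.0768  0.018 ]
 [ 0.4528 -0.074   0.018 ]
 [ 0.4471 -0.3003  0.018 ]
 [ 0.542  -0.3039  0.018 ]] [0.0965 0.2264 0.095 ] [ 0.49778661 -0.18874948  0.018     ]
[[ 0.5013 -0.109   0.09  ]
 [ 0.4994 -0.1625  0.09  ]
 [ 0.4957 -0.2147  0.09  ]
 [ 0.4943 -0.2631  0.09  ]]
```

step_arm(increments=[[[0.02,0.012,0],[0,0,0.06],0],[[0.06,0.036,0],[0,0,0.17],0],[[0.105,0.063,0],[0,0,0.3],0],[[0.15,0.09,0],[0,0,0.43],0],[[0.195,0.118,0],[0,0,0.56],0],[[0.24,0.146,0],[0,0,0.69],0],[[0.285,0.173,0],[0,0,0.82],0],[[0.33,0.2,0],[0,0,0.95],0],[[0.37,0.226,0],[0,0,1.07],0],[[0.4,0.245,0],[0,0,1.14],0]])

```text
time_s: 1.25
tcp_pos: [0.5214, 0.2703, 0.2268]
eef_rot: [-180.0, 0.0, -85.0]
contact_force: [1.1, 0.4, 0.0]
gripper_width: 0.0877
```

step_arm(increments=[[[0.02,-0.014,0],[0,0,0.045],0],[[0.0385,-0.027,0],[0,0,0.0873],0],[[0.0385,-0.027,0],[0,0,0.0873],0],[[0.0385,-0.027,0],[0,0,0.0873],0]])

```text
time_s: 1.65
tcp_pos: [0.5509, 0.2358, 0.2263]
eef_rot: [180.0, -0.0, -89.8]
contact_force: [0.6, 1.4, -0.5]
gripper_width: 0.0876
```

Run:
```python
from h import *
s,c=cap('wrist','wrist1.png');print(s['tcp_pos'],s['eef_rot'],s['joints'])
```

```text
[0.5509126  0.23577151 0.22634866] [ 1.79979977e+02 -4.21104375e-03 -8.98344052e+01] [ 4.18296470e+01  1.34939585e+01 -9.26806131e+00 -1.10214688e-02
 -6.72557380e+01 -4.16597903e+01]
```

View pics/wrist1.png

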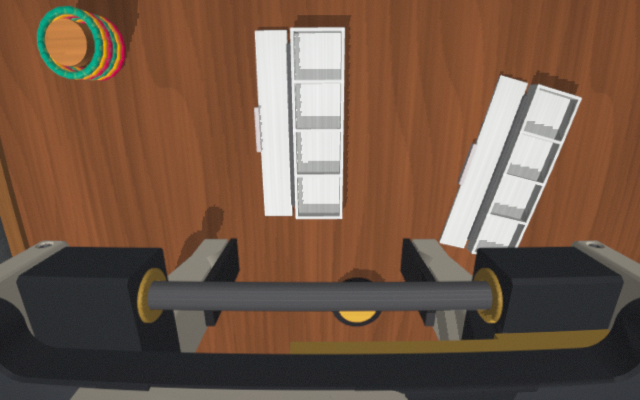

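```bash
cat > tray.py <<'E'
from h import *
s,c=cap('wrist');im=c['color'];
cv2.imwrite('pics/traycrop.png',cv2.resize(im[15:235,240:365,::-1],None,fx=2.7,fy=2.7,interpolation=cv2.INTER_CUBIC))
hsv=cv2.cvtColor(im,cv2.COLOR_RGB2HSV)
m=((hsv[:,:,1]<60)&(hsv[:,:,2]>100)).astype(np.uint8);m[225:]=0;m[:,:240]=0;m[:,380:]=0
for y in (35,50,75,100,150,175,200):
    print(y,im[y,285:350].mean(1).round().astype(int).tolist())
for x in (300,318,336): print(x,im[20:36,x].mean(1).astype(int),im[208:226,x].mean(1).astype(int))
E
python3 tray.py
```

```text
35 [227, 186, 97, 72, 104, 190, 225, 217, 178, 195, 197, 179, 177, 209, 224, 228, 228, 228, 226, 228, 230, 231, 231, 231, 228, 231, 231, 232, 233, 231, 231, 232, 232, 231, 231, 230, 229, 232, 232, 229, 230, 233, 228, 229, 232, 230, 229, 229, 232, 233, 234, 233, 233, 233, 232, 217, 194, 225, 217, 164, 85, 65, 66, 63, 65]
50 [212, 152, 103, 98, 104, 148, 213, 226, 185, 157, 168, 174, 176, 174, 185, 221, 229, 229, 229, 230, 230, 232, 232, 232, 231, 231, 232, 234, 235, 233, 232, 234, 234, 232, 231, 232, 231, 233, 234, 231, 231, 234, 230, 230, 232, 231, 230, 231, 232, 234, 234, 233, 234, 235, 234, 221, 193, 225, 216, 145, 79, 66, 64, 67, 76]
75 [229, 188, 123, 100, 101, 110, 187, 226, 229, 175, 166, 177, 180, 177, 174, 175, 175, 171, 172, 171, 174, 175, 175, 175, 174, 174, 174, 177, 177, 176, 176, 180, 182, 179, 176, 177, 174, 175, 178, 174, 174, 180, 171, 175, 175, 173, 171, 173, 177, 178, 178, 178, 178, 178, 171, 162, 216, 231, 219, 127, 73, 66, 65, 65, 76]
100 [231, 228, 180, 118, 101, 99, 119, 220, 231, 214, 179, 172, 178, 179, 185, 227, 233, 233, 232, 231, 232, 234, 234, 234, 235, 23
[... 891 characters left out ...]
 231, 232, 187, 166, 174, 175, 172, 188, 232, 234, 234, 232, 233, 235, 237, 236, 235, 233, 233, 235, 233, 232, 234, 235, 233, 232, 232, 230, 231, 232, 235, 233, 232, 232, 233, 234, 235, 235, 235, 233, 234, 233, 234, 231, 199, 231, 229, 133, 75, 67, 67, 74, 88, 92, 91]
300 [ 61  61  61  61  62  62  94 192 230 230 201 164 176 220 226 228] [176 175 174 169 149 129 126 158 209 222 179 104  88  88  88  88  89  89]
318 [ 63  63  65  65  64  68 112 204 230 229 190 160 194 226 231 231] [173 174 173 166 148 128 127 158 209 222 181 107  92  91  90  91  91  90]
336 [ 66  64  63  66  61  67 109 200 231 229 191 161 194 227 232 233] [170 169 169 164 147 130 128 171 220 221 175  99  82  82  83  83  80  82]
```

View pics/traycrop.png

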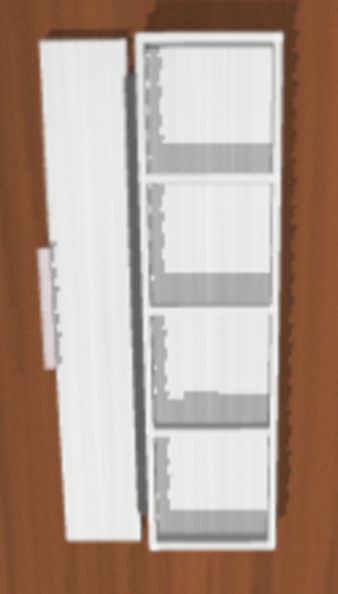

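Run:
```python
from h import *
s,c=cap('wrist')
L=[(289.6,35),(290.0,50),(290.6,75),(291.3,100),(292.7,150),(293.3,175),(294.1,200)]
Rr=[(344.2,35),(344,50),(343.7,75),(343.4,100),(342.6,150),(342.2,175),(341.8,200)]
T=[(300,26.5),(318,26.4),(336,26.4)];B=[(300,218.4),(318,218.4),(336,218.4)]
P=[plane(c,s,q,.016) for q in(L,Rr,T,B)]
for p in P: print(p.round(4)[:,:2].tolist())
fl=np.polyfit(P[0][:,1],P[0][:,0],1);fr=np.polyfit(P[1][:,1],P[1][:,0],1)
print(fl,fr,np.degrees(np.arctan([fl[0],fr[0]])))
yc=(P[2][:,1].mean()+P[3][:,1].mean())/2
print('center',(np.polyval(fl,yc)+np.polyval(fr,yc))/2,yc,'W',np.polyval(fl,yc)-np.polyval(fr,yc),'L',P[3][:,1].mean()-P[2][:,1].mean())
```

```text
[[0.5834, 0.0941], [0.5833, 0.1087], [0.5831, 0.1337], [0.5829, 0.1595], [0.5824, 0.2142], [0.5823, 0.2432], [0.5819, 0.2737]]
[[0.5268, 0.0939], [0.5267, 0.1086], [0.5265, 0.1335], [0.5262, 0.1593], [0.5258, 0.214], [0.5256, 0.2431], [0.5254, 0.2735]]
[[0.5726, 0.086], [0.554, 0.0858], [0.5355, 0.0857]]
[[0.5753, 0.297], [0.5535, 0.2969], [0.5318, 0.2968]]
[-0.00820218  0.58418442] [-0.00821169  0.52759552] [-0.46993949 -0.47048476]
center 0.5543194695385136 0.19136227623382374 W 0.056590720202523204 L 0.2110424399552976
```

step_arm(increments=[[[0.02,0.003,0],[0,0,0],0],[[0.06,0.008,0],[0,0,0],0],[[0.105,0.015,0],[0,0,0],0],[[0.15,0.021,0],[0,0,0],0],[[0.2,0.028,0],[0,0,0],0],[[0.25,0.035,0],[0,0,0],0],[[0.3,0.042,0],[0,0,0],0],[[0.345,0.048,0],[0,0,0],0],[[0.37,0.052,0],[0,0,0],0],[[0.38,0.053,0],[0,0,0],0]])

```text
time_s: 2.8
tcp_pos: [0.4982, -0.1459, 0.2268]
eef_rot: [-180.0, -0.0, -89.9]
contact_force: [0.1, 0.7, -0.6]
gripper_width: 0.0872
```

step_arm(increments=[[[0,0,0],[0,0,0],0],[[0,0,0],[0,0,0],0]])

```text
time_s: 3.0
tcp_pos: [0.4992, -0.1435, 0.2266]
eef_rot: [-180.0, 0.0, -89.8]
contact_force: [0.6, 0.6, -0.0]
gripper_width: 0.0879
```

Run:
```python
from h import *
s,c=cap('wrist','wrist2.png');print(s['tcp_pos'],s['eef_rot'],s['joints'])
cv2.imwrite('pics/rackcrop.png',cv2.resize(c['color'][0:235,230:420,::-1],None,fx=2.5,fy=2.5,interpolation=cv2.INTER_CUBIC))
```

```text
[ 0.4992307  -0.14346138  0.22662327] [-1.79987042e+02  1.00650621e-02 -8.97701753e+01] [ 5.62953185e+00  5.81733349e+00 -1.87310692e+01 -9.67667649e-03
 -6.54377503e+01 -5.39568697e+00]
```

View pics/rackcrop.png

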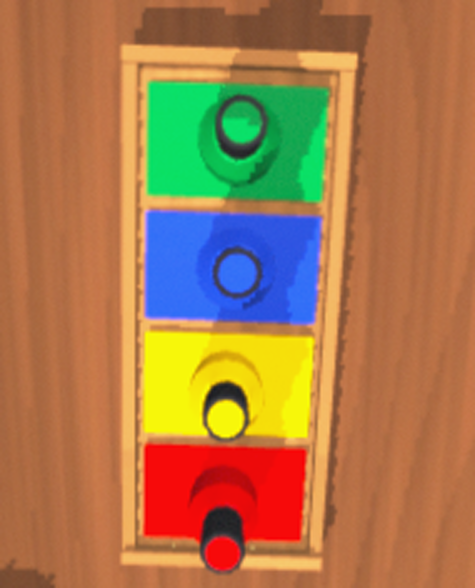

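```bash
cat > rack.py <<'E'
from h import *
s,c=cap('wrist');im=c['color'];hsv=cv2.cvtColor(im,cv2.COLOR_RGB2HSV);H=hsv[:,:,0].astype(int)
ok=(hsv[:,:,1]>130)&(hsv[:,:,2]>60)
ms={'green':(H>55)&(H<85),'blue':(H>105)&(H<125),'yellow':(H>25)&(H<34),'red':(H<4)|(H>176)}
for k,m in ms.items():
    m=(m&ok).astype(np.uint8);m[232:]=0;m[:,:270]=0;m[:,380:]=0
    n,l,st,ce=cv2.connectedComponentsWithStats(m)
    for i in range(1,n):
        if st[i,4]>40: print(k,st[i],ce[i].round(1),plane(c,s,ce[i],.09).round(4)[0],'tile',plane(c,s,[st[i,0]+(st[i,2]-1)/2,st[i,1]+(st[i,3]-1)/2],.016).round(4)[0])
D=[(242,122),(238,272),(226,418),(222,552)]
print('dots',plane(c,s,[(230+x/2.5-.3,y/2.5-.3) for x,y in D],.09).round(4))
C=[(122,45),(355,55),(320,566),(122,562)]
p=plane(c,s,[(230+x/2.5-.3,y/2.5-.3) for x,y in C],.020);print(p.round(4),p.mean(0),np.linalg.norm(np.roll(p,-1,0)-p,axis=1))
E
python3 rack.py
```

```text
green [ 289   32   72   48 2810] [323.8  56.6] [ 0.4977 -0.2565  0.09  ] tile [ 0.4961 -0.2657  0.016 ]
green [319  40  16  17 224] [326.5  48. ] [ 0.4955 -0.2633  0.09  ] tile [ 0.4941 -0.2731  0.016 ]
blue [ 289   84   70   45 2599] [322.3 105.7] [ 0.4987 -0.2163  0.09  ] tile [ 0.4968 -0.214   0.016 ]
blue [317 101  16  16 208] [324.6 108.6] [ 0.4967 -0.2139  0.09  ] tile [ 0.4957 -0.2113  0.016 ]
yellow [ 288  132   68   43 2150] [320.5 151.7] [ 0.5001 -0.1759  0.09  ] tile [ 0.4987 -0.1622  0.016 ]
yellow [313 160  15  15 170] [320.  166.9] [ 0.5005 -0.1619  0.09  ] tile [ 0.5003 -0.146   0.016 ]
red [ 288  177   64   40 2158] [319.2 195.2] [ 0.5012 -0.1346  0.09  ] tile [ 0.5008 -0.1105  0.016 ]
red [312 214  15  15 170] [318.6 220.7] [ 0.5016 -0.1089  0.09  ] tile [ 0.5013 -0.0795  0.016 ]
dots [[ 0.4955 -0.2629  0.09  ]
 [ 0.4964 -0.2139  0.09  ]
 [ 0.5004 -0.1618  0.09  ]
 [ 0.5017 -0.1091  0.09  ]]
[[ 0.5431 -0.3014  0.02  ]
 [ 0.4484 -0.2981  0.02  ]
 [ 0.4546 -0.0746  0.02  ]
 [ 0.55   -0.0763  0.02  ]] [ 0.499003   -0.18760894  0.02      ] [0.0947501  0.22355299 0.0953647  0.22517326]
```

step_arm(increments=[[[-0.018,-0.0012,0],[0,0,0],0],[[-0.0345,-0.0024,0.01],[0,0,0],0],[[-0.0345,-0.0024,0.04],[0,0,0],0],[[-0.0345,-0.0024,0.08],[0,0,0],0],[[-0.0345,-0.0024,0.11],[0,0,0],0],[[-0.0345,-0.0024,0.12],[0,0,0],0],[[-0.0345,-0.0024,0.12],[0,0,0],0],[[-0.0345,-0.0024,0.12],[0,0,0],0]])

```text
time_s: 3.9
tcp_pos: [0.5026, -0.1091, 0.1078]
eef_rot: [-179.9, -0.0, -89.7]
contact_force: [-0.4, -0.9, 0.3]
gripper_width: 0.0876
```

Run:
```python
from h import *
print(r.get_state()['tcp_pos'],r.get_state()['eef_rot'])
s,c=cap('wrist','w3.png');s,c=cap('scene','s3.png')
```

```text
[ 0.50264088 -0.10911059  0.10782265] [-1.79912944e+02 -1.51850902e-02 -8.97212256e+01]
```

View pics/w3.png

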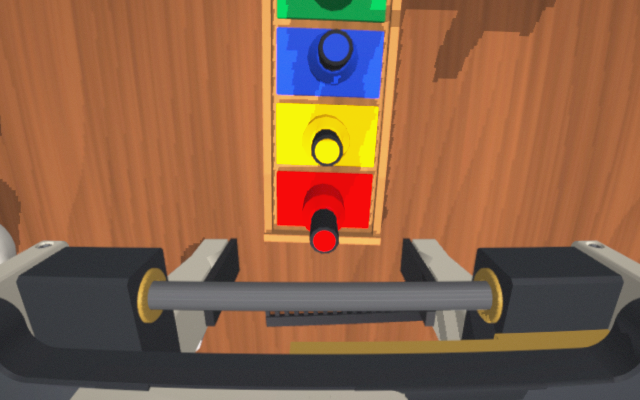

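View pics/s3.png

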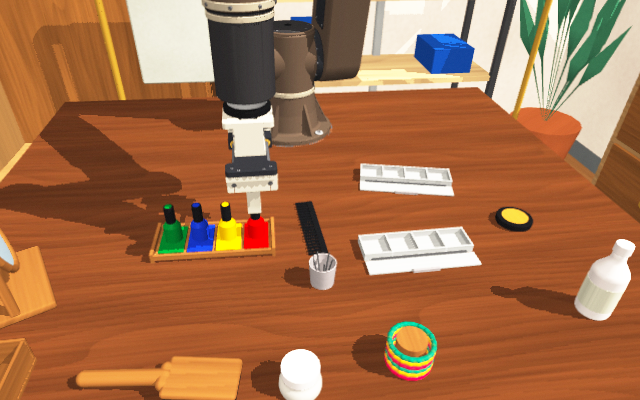

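step_arm(increments=[[[0,0.001,0.02],[0,0,0],0],[[0,0.001,0.04],[0,0,0],0],[[0,0.001,0.046],[0,0,0],0],[[0,0.001,0.046],[0,0,0],0],[[0,0.001,0.046],[0,0,0],0]])

```text
time_s: 4.5
tcp_pos: [0.5013, -0.1095, 0.0617]
eef_rot: [-179.9, -0.0, -89.8]
contact_force: [1.0, -0.7, -0.1]
gripper_width: 0.0878
```

step_arm(force=20, increments=[[[0,0,0],[0,0,0],0.3],[[0,0,0],[0,0,0],0.5],[[0,0,0],[0,0,0],0.7],[[0,0,0],[0,0,0],0.85],[[0,0,0],[0,0,0],1],[[0,0,0],[0,0,0],1],[[0,0,0],[0,0,0],1],[[0,0,0],[0,0,0],1]])

```text
time_s: 5.3
tcp_pos: [0.5005, -0.1095, 0.0605]
eef_rot: [180.0, -0.0, -89.8]
contact_force: [0.0, 0.2, -0.5]
gripper_width: 0.0292
```

step_arm(increments=[[[0,0,0],[0,0,0],1],[[0,0,0],[0,0,0],1],[[0,0,0],[0,0,0],1],[[0,0,0],[0,0,0],1],[[0,0,0],[0,0,0],1],[[0,0,0],[0,0,0],1]])

```text
time_s: 5.9
tcp_pos: [0.5005, -0.1095, 0.0605]
eef_rot: [180.0, 0.0, -89.8]
contact_force: [-0.2, 0.4, -1.1]
gripper_width: 0.0176
```

step_arm(increments=[[[0,0,-0.01],[0,0,0],1],[[0,0,-0.03],[0,0,0],1],[[0,0,-0.06],[0,0,0],1],[[0,0,-0.1],[0,0,0],1],[[0,0,-0.13],[0,0,0],1],[[0,0,-0.14],[0,0,0],1],[[0,0,-0.14],[0,0,0],1],[[0,0,-0.14],[0,0,0],1]])

```text
time_s: 6.7
tcp_pos: [0.4999, -0.1094, 0.1999]
eef_rot: [180.0, 0.0, -89.8]
contact_force: [-0.2, 0.1, -1.3]
gripper_width: 0.0172
```

Run:
```python
from h import *
st=r.get_state();print(st['tcp_pos'],st['eef_rot'],st['gripper_width'],st['contact_force'])
s,c=cap('scene','s4.png')
```

```text
[ 0.49988658 -0.10942364  0.19994698] [ 1.79955900e+02  2.13446673e-02 -8.98029258e+01] 0.017154444307203698 [-0.22520765  0.14679624 -1.26020866]
```

View pics/s4.png

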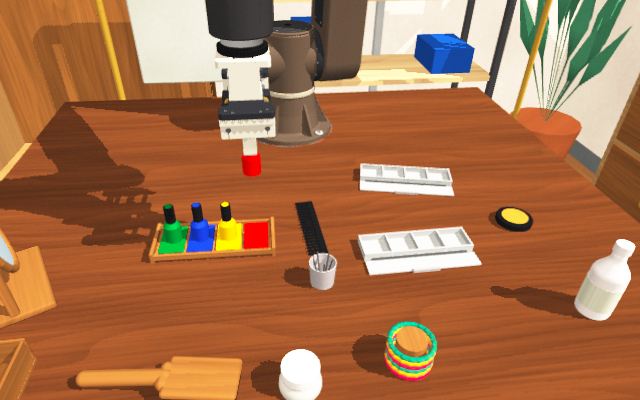

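step_arm(increments=[[[-0.012,-0.003,0],[0,0,0],1],[[-0.04,-0.01,0],[0,0,0],1],[[-0.075,-0.018,0],[0,0,0],1],[[-0.115,-0.028,0],[0,0,0],1],[[-0.15,-0.037,0],[0,0,0],1],[[-0.185,-0.045,0],[0,0,0],1],[[-0.21,-0.051,0],[0,0,0],1],[[-0.222,-0.054,0],[0,0,0],1],[[-0.222,-0.054,0],[0,0,0],1],[[-0.222,-0.054,0],[0,0,0],1]])

```text
time_s: 7.75
tcp_pos: [0.5532, 0.1125, 0.1997]
eef_rot: [179.9, -0.0, -89.8]
contact_force: [-0.4, 0.2, -0.6]
gripper_width: 0.0174
```

step_arm(increments=[[[0,0,0.01],[0,0,0],1],[[0,0,0.03],[0,0,0],1],[[0,0,0.06],[0,0,0],1],[[0,0,0.09],[0,0,0],1],[[0,0,0.11],[0,0,0],1],[[0,0,0.12],[0,0,0],1],[[0,0,0.12],[0,0,0],1],[[0,0,0.12],[0,0,0],1]])

```text
time_s: 8.55
tcp_pos: [0.5542, 0.1124, 0.0812]
eef_rot: [-180.0, 0.0, -89.8]
contact_force: [0.2, 0.6, 0.7]
gripper_width: 0.0179
```

Run:
```python
from h import *
st=r.get_state();print(st['tcp_pos'],st['eef_rot'],st['gripper_width'],st['contact_force'])
s,c=cap('wrist','w5.png')
s,c=cap('scene');cv2.imwrite('pics/s5.png',cv2.resize(c['color'][120:290,340:500,::-1],None,fx=3.5,fy=3.5))
```

```text
[0.55416884 0.11244022 0.0812083 ] [-1.79955512e+02  7.16516432e-03 -8.98079306e+01] 0.017877978685289474 [0.17282603 0.56064403 0.69382031]
```

View pics/s5.png

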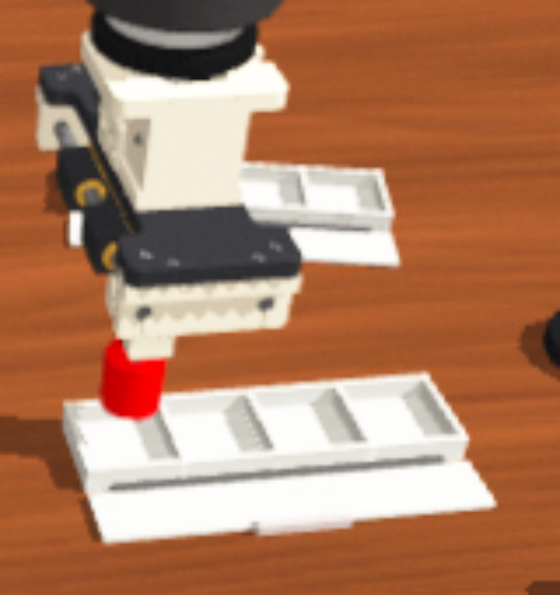

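View pics/w5.png

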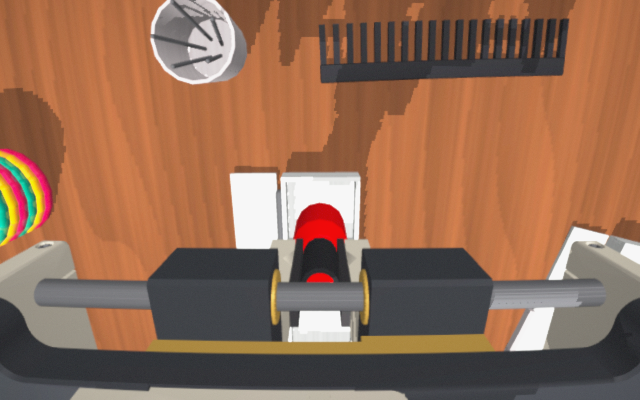

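step_arm(increments=[[[0,0,0.015],[0,0,0],1],[[0,0,0.025],[0,0,0],1],[[0,0,0.03],[0,0,0],1],[[0,0,0.031],[0,0,0],1],[[0,0,0.032],[0,0,0],1],[[0,0,0.033],[0,0,0],1],[[0,0,0.033],[0,0,0],1],[[0,0,0.033],[0,0,0],1]])

```text
time_s: 9.45
tcp_pos: [0.5538, 0.1128, 0.0478]
eef_rot: [-180.0, 0.0, -89.8]
contact_force: [-0.4, 0.9, -1.1]
gripper_width: 0.0174
```

step_arm(increments=[[[0,0,0.001],[0,0,0],1],[[0,0,0.001],[0,0,0],1],[[0,0,0.001],[0,0,0],1]])

```text
time_s: 9.75
tcp_pos: [0.554, 0.1128, 0.0475]
eef_rot: [-180.0, 0.0, -89.8]
contact_force: [-1.8, -0.2, 6.8]
gripper_width: 0.0174
```

Run:
```python
from h import *
st=r.get_state();print(st['tcp_pos'],st['eef_rot'],st['gripper_width'],st['contact_force'])
s,c=cap('scene');cv2.imwrite('pics/s6.png',cv2.resize(c['color'][160:290,340:500,::-1],None,fx=4.5,fy=4.5))
```

```text
[0.55400827 0.1127937  0.04745196] [-1.79951025e+02  1.21010723e-02 -8.97679006e+01] 0.01742207585394489 [-1.77300516 -0.15003311  6.79159935]
```

View pics/s6.png

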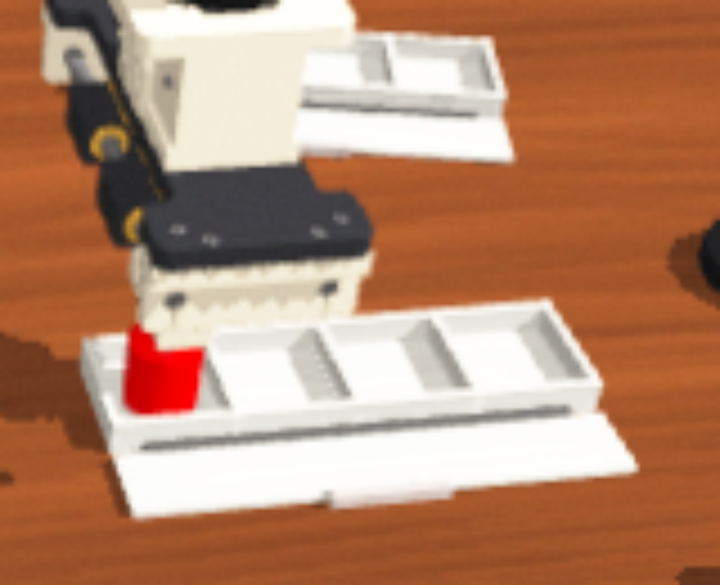

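step_arm(increments=[[[0,0,-0.0005],[0,0,0],0.7],[[0,0,-0.0005],[0,0,0],0.6],[[0,0,-0.0005],[0,0,0],0.5],[[0,0,-0.0005],[0,0,0],0.4],[[0,0,-0.0005],[0,0,0],0.4],[[0,0,-0.0005],[0,0,0],0.4],[[0,0,-0.0005],[0,0,0],0.4]])

```text
time_s: 10.5
tcp_pos: [0.5537, 0.1127, 0.047]
eef_rot: [180.0, -0.0, -89.8]
contact_force: [-0.4, -0.3, -0.1]
gripper_width: 0.0529
```

step_arm(increments=[[[0,0,-0.01],[0,0,0],0.4],[[0,0,-0.035],[0,0,0],0.4],[[0,0,-0.075],[0,0,0],0.4],[[0,0,-0.115],[0,0,0],0.4],[[0,0,-0.145],[0,0,0],0.4],[[0,0,-0.153],[0,0,0],0.4]])

```text
time_s: 11.1
tcp_pos: [0.5555, 0.1133, 0.2051]
eef_rot: [-179.6, 0.2, -89.8]
contact_force: [1.0, 0.5, -0.0]
gripper_width: 0.0526
```

step_arm(increments=[[[0.015,0.003,0],[0,0,0],0.4],[[0.05,0.01,0],[0,0,0],0.4],[[0.095,0.018,0],[0,0,0],0.4],[[0.14,0.027,0],[0,0,0],0.4],[[0.185,0.036,0],[0,0,0],0.4],[[0.23,0.045,0],[0,0,0],0.4],[[0.26,0.05,0],[0,0,0],0.4],[[0.274,0.053,0],[0,0,0],0.4],[[0.2745,0.053,0],[0,0,0],0.4],[[0.2745,0.053,0],[0,0,0],0.4]])

```text
time_s: 12.1
tcp_pos: [0.5013, -0.162, 0.1996]
eef_rot: [179.9, 0.0, -89.8]
contact_force: [0.9, 0.1, -0.4]
gripper_width: 0.0528
```

Run:
```python
from h import *
st=r.get_state();print(st['tcp_pos'],st['eef_rot'],st['gripper_width'],st['contact_force'])
s,c=cap('wrist','w7.png')
s,c=cap('top','t7.png')
```

```text
[ 0.50131799 -0.16198527  0.19956631] [ 1.79949663e+02  1.12327380e-02 -8.98410385e+01] 0.05277025685027499 [ 0.88954782  0.14244909 -0.39292664]
```

View pics/w7.png

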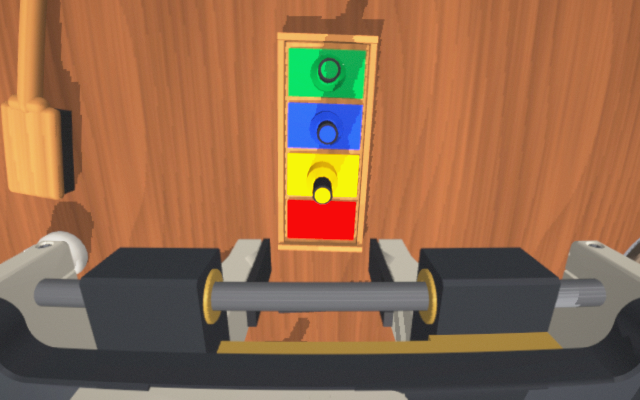

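View pics/t7.png

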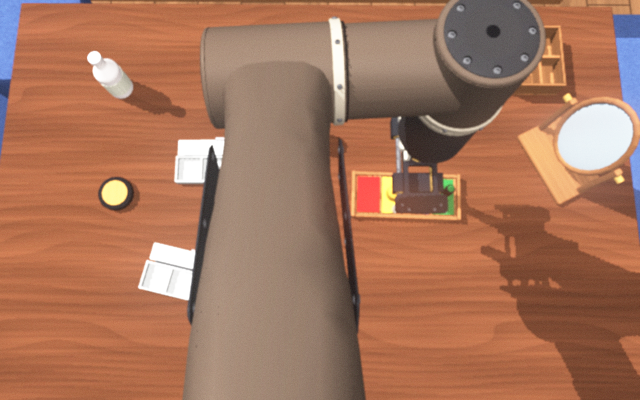

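step_arm(increments=[[[0,0,0.01],[0,0,0],0.4],[[0,0,0.035],[0,0,0],0.4],[[0,0,0.07],[0,0,0],0.4],[[0,0,0.1],[0,0,0],0.4],[[0,0,0.12],[0,0,0],0.4],[[0,0,0.133],[0,0,0],0.4],[[0,0,0.138],[0,0,0],0.4],[[0,0,0.138],[0,0,0],0.4],[[0,0,0.138],[0,0,0],0.4]])

```text
time_s: 13.1
tcp_pos: [0.5022, -0.1617, 0.0625]
eef_rot: [-180.0, -0.0, -89.7]
contact_force: [0.4, 0.8, -0.1]
gripper_width: 0.0528
```

step_arm(force=20, increments=[[[0,0,0],[0,0,0],0.6],[[0,0,0],[0,0,0],0.8],[[0,0,0],[0,0,0],1],[[0,0,0],[0,0,0],1],[[0,0,0],[0,0,0],1],[[0,0,0],[0,0,0],1],[[0,0,0],[0,0,0],1],[[0,0,0],[0,0,0],1],[[0,0,0],[0,0,0],1]])

```text
time_s: 14.0
tcp_pos: [0.5017, -0.162, 0.0621]
eef_rot: [180.0, -0.0, -89.8]
contact_force: [-0.2, 0.2, 1.6]
gripper_width: 0.0174
```

step_arm(increments=[[[0,0,-0.01],[0,0,0],1],[[0,0,-0.03],[0,0,0],1],[[0,0,-0.06],[0,0,0],1],[[0,0,-0.1],[0,0,0],1],[[0,0,-0.13],[0,0,0],1],[[0,0,-0.138],[0,0,0],1],[[0,0,-0.138],[0,0,0],1]])

```text
time_s: 14.7
tcp_pos: [0.5024, -0.162, 0.2019]
eef_rot: [-179.8, 0.0, -89.8]
contact_force: [-0.5, 0.6, -1.3]
gripper_width: 0.0174
```

step_arm(increments=[[[-0.012,-0.002,0],[0,0,0],1],[[-0.04,-0.007,0],[0,0,0],1],[[-0.08,-0.013,0],[0,0,0],1],[[-0.125,-0.02,0],[0,0,0],1],[[-0.17,-0.028,0],[0,0,0],1],[[-0.215,-0.035,0],[0,0,0],1],[[-0.26,-0.042,0],[0,0,0],1],[[-0.295,-0.048,0],[0,0,0],1],[[-0.317,-0.052,0],[0,0,0],1],[[-0.3265,-0.053,0],[0,0,0],1]])

```text
time_s: 15.7
tcp_pos: [0.553, 0.1667, 0.1983]
eef_rot: [179.9, -0.1, -89.7]
contact_force: [-0.4, -0.5, -1.2]
gripper_width: 0.0177
```

step_arm(increments=[[[0,0,0],[0,0,0],1],[[0,0,0.01],[0,0,0],1],[[0,0,0.03],[0,0,0],1],[[0,0,0.06],[0,0,0],1],[[0,0,0.09],[0,0,0],1],[[0,0,0.11],[0,0,0],1],[[0,0,0.12],[0,0,0],1],[[0,0,0.12],[0,0,0],1],[[0,0,0.12],[0,0,0],1]])

```text
time_s: 16.6
tcp_pos: [0.554, 0.1643, 0.0807]
eef_rot: [-180.0, 0.0, -89.8]
contact_force: [-0.2, -0.4, -0.9]
gripper_width: 0.0178
```

Run:
```python
from h import *
st=r.get_state();print(st['tcp_pos'],st['eef_rot'],st['gripper_width'],st['contact_force'])
s,c=cap('wrist','w8.png')
s,c=cap('scene');cv2.imwrite('pics/s8.png',cv2.resize(c['color'][120:290,340:500,::-1],None,fx=3.5,fy=3.5))
```

```text
[0.55399752 0.16427275 0.08074251] [-1.79954923e+02  8.56951287e-03 -8.98177021e+01] 0.017802946100020915 [-0.18010197 -0.37263928 -0.85799366]
```

View pics/s8.png

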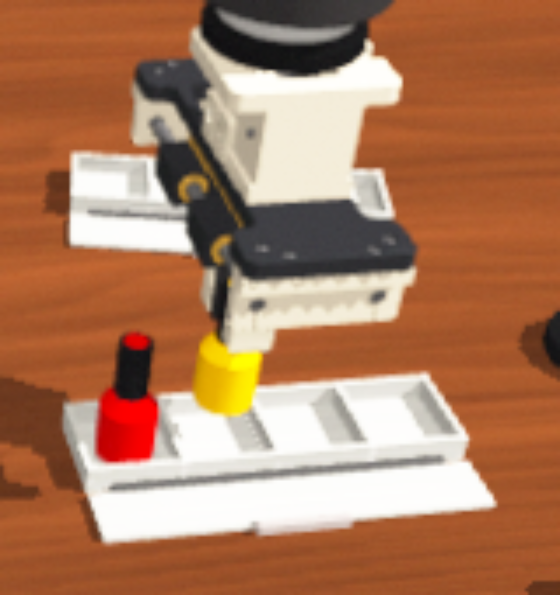

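View pics/w8.png

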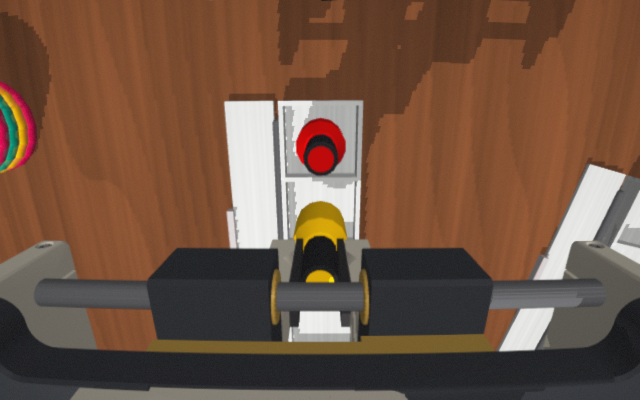

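step_arm(increments=[[[0,0,0.015],[0,0,0],1],[[0,0,0.025],[0,0,0],1],[[0,0,0.029],[0,0,0],1],[[0,0,0.031],[0,0,0],1],[[0,0,0.032],[0,0,0],1],[[0,0,0.0325],[0,0,0],1],[[0,0,0.0325],[0,0,0],1]])

```text
time_s: 17.4
tcp_pos: [0.5537, 0.1647, 0.0491]
eef_rot: [-180.0, -0.0, -89.8]
contact_force: [-3.7, -0.5, 9.3]
gripper_width: 0.0174
```

Contact (9 N). Ease 0.5 mm and release.

step_arm(increments=[[[0,0,-0.0005],[0,0,0],1],[[0,0,-0.0005],[0,0,0],0.7],[[0,0,-0.0005],[0,0,0],0.6],[[0,0,-0.0005],[0,0,0],0.5],[[0,0,-0.0005],[0,0,0],0.4],[[0,0,-0.0005],[0,0,0],0.4],[[0,0,-0.0005],[0,0,0],0.4],[[0,0,-0.0005],[0,0,0],0.4]])

```text
time_s: 18.2
tcp_pos: [0.5535, 0.1647, 0.048]
eef_rot: [180.0, -0.0, -89.8]
contact_force: [-0.2, -0.1, -0.8]
gripper_width: 0.0526
```

step_arm(increments=[[[0,0,-0.01],[0,0,0],0.4],[[0,0,-0.035],[0,0,0],0.4],[[0,0,-0.075],[0,0,0],0.4],[[0,0,-0.115],[0,0,0],0.4],[[0,0,-0.145],[0,0,0],0.4],[[0,0,-0.151],[0,0,0],0.4],[[0,0,-0.151],[0,0,0],0.4]])

```text
time_s: 18.9
tcp_pos: [0.554, 0.165, 0.2011]
eef_rot: [-179.8, 0.1, -89.8]
contact_force: [-0.4, 0.5, -0.3]
gripper_width: 0.0524
```

step_arm(increments=[[[0.018,0.003,0],[0,0,0],0.4],[[0.06,0.009,0],[0,0,0],0.4],[[0.105,0.016,0],[0,0,0],0.4],[[0.15,0.023,0],[0,0,0],0.4],[[0.198,0.03,0],[0,0,0],0.4],[[0.245,0.038,0],[0,0,0],0.4],[[0.29,0.045,0],[0,0,0],0.4],[[0.335,0.051,0],[0,0,0],0.4],[[0.365,0.056,0],[0,0,0],0.4],[[0.3785,0.058,0],[0,0,0],0.4]])

```text
time_s: 19.9
tcp_pos: [0.4947, -0.2166, 0.1975]
eef_rot: [179.8, 0.0, -90.0]
contact_force: [-0.3, 0.3, 0.0]
gripper_width: 0.0525
```

step_arm(increments=[[[0,0,0],[0,0,0],0.4],[[0,0,0],[0,0,0],0.4],[[0,0,0],[0,0,0],0.4]])

```text
time_s: 20.2
tcp_pos: [0.4969, -0.2131, 0.1987]
eef_rot: [180.0, 0.0, -89.7]
contact_force: [-0.8, 0.4, 0.4]
gripper_width: 0.0527
```

Run:
```python
from h import *
st=r.get_state();print(st['tcp_pos'],st['eef_rot'],st['gripper_width'],st['contact_force'])
s,c=cap('wrist','w9.png')
s,c=cap('scene','s9.png')
```

```text
[ 0.49689178 -0.21314841  0.1987136 ] [ 1.79968509e+02  1.17799785e-02 -8.97355174e+01] 0.05274437724018747 [-0.77157405  0.37514042  0.44980113]
```

View pics/w9.png

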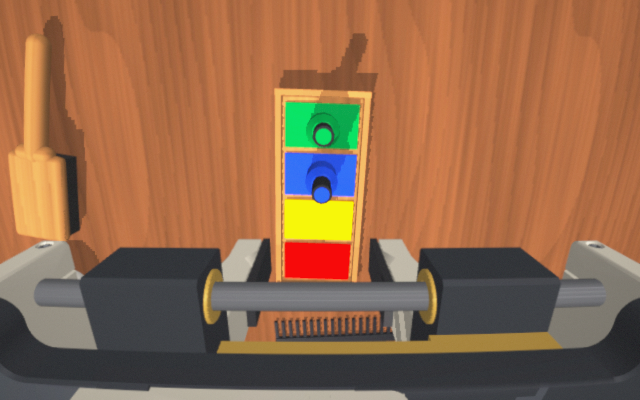

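View pics/s9.png

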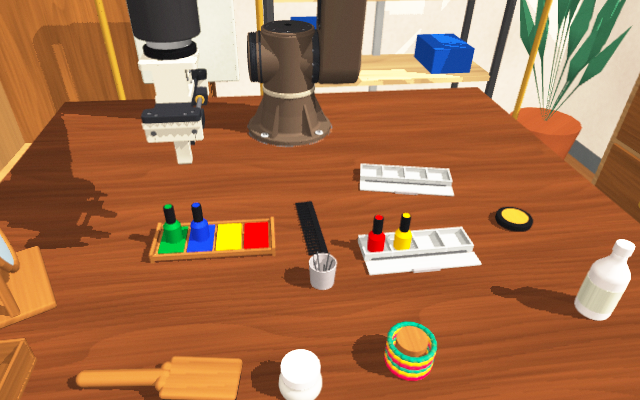

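Red (375,235) and yellow (402,232) stand upright in their cells; blue and green still in the rack. Descending on blue.

step_arm(increments=[[[0,0,0.01],[0,0,0],0.4],[[0,0,0.035],[0,0,0],0.4],[[0,0,0.07],[0,0,0],0.4],[[0,0,0.1],[0,0,0],0.4],[[0,0,0.12],[0,0,0],0.4],[[0,0,0.133],[0,0,0],0.4],[[0,0,0.138],[0,0,0],0.4],[[0,0,0.138],[0,0,0],0.4],[[0,0,0.138],[0,0,0],0.4]])

```text
time_s: 21.2
tcp_pos: [0.4974, -0.2139, 0.0615]
eef_rot: [-180.0, -0.0, -89.8]
contact_force: [0.9, 0.1, -0.1]
gripper_width: 0.0526
```

step_arm(force=20, increments=[[[0,0,0],[0,0,0],0.6],[[0,0,0],[0,0,0],0.8],[[0,0,0],[0,0,0],1],[[0,0,0],[0,0,0],1],[[0,0,0],[0,0,0],1],[[0,0,0],[0,0,0],1],[[0,0,0],[0,0,0],1],[[0,0,0],[0,0,0],1],[[0,0,0],[0,0,0],1]])

```text
time_s: 22.1
tcp_pos: [0.4969, -0.2141, 0.0611]
eef_rot: [180.0, -0.0, -89.8]
contact_force: [-0.8, 0.7, 1.6]
gripper_width: 0.0176
```

step_arm(increments=[[[0,0,-0.01],[0,0,0],1],[[0,0,-0.03],[0,0,0],1],[[0,0,-0.06],[0,0,0],1],[[0,0,-0.1],[0,0,0],1],[[0,0,-0.13],[0,0,0],1],[[0,0,-0.138],[0,0,0],1],[[0,0,-0.138],[0,0,0],1]])

```text
time_s: 22.8
tcp_pos: [0.4976, -0.2141, 0.2009]
eef_rot: [-179.8, -0.0, -89.8]
contact_force: [1.4, 1.3, -0.3]
gripper_width: 0.0173
```

step_arm(increments=[[[-0.012,-0.002,0],[0,0,0],1],[[-0.04,-0.005,0],[0,0,0],1],[[-0.08,-0.011,0],[0,0,0],1],[[-0.125,-0.017,0],[0,0,0],1],[[-0.17,-0.023,0],[0,0,0],1],[[-0.215,-0.029,0],[0,0,0],1],[[-0.26,-0.035,0],[0,0,0],1],[[-0.305,-0.041,0],[0,0,0],1],[[-0.345,-0.046,0],[0,0,0],1],[[-0.375,-0.05,0],[0,0,0],1]])

```text
time_s: 23.8
tcp_pos: [0.5444, 0.1638, 0.1972]
eef_rot: [179.9, -0.1, -89.7]
contact_force: [0.6, 0.8, -1.7]
gripper_width: 0.0175
```

step_arm(increments=[[[-0.025,-0.0035,0],[0,0,0],1],[[-0.045,-0.006,0],[0,0,0],1],[[-0.0555,-0.0075,0],[0,0,0],1],[[-0.0555,-0.0075,0],[0,0,0],1],[[-0.0555,-0.0075,0],[0,0,0],1]])

```text
time_s: 24.3
tcp_pos: [0.5524, 0.2161, 0.1986]
eef_rot: [179.9, -0.0, -89.8]
contact_force: [-0.5, 0.8, 0.5]
gripper_width: 0.0176
```

step_arm(increments=[[[0,0,0.01],[0,0,0],1],[[0,0,0.03],[0,0,0],1],[[0,0,0.06],[0,0,0],1],[[0,0,0.09],[0,0,0],1],[[0,0,0.11],[0,0,0],1],[[0,0,0.12],[0,0,0],1],[[0,0,0.12],[0,0,0],1],[[0,0,0.12],[0,0,0],1]])

```text
time_s: 25.1
tcp_pos: [0.5533, 0.2166, 0.0798]
eef_rot: [-180.0, 0.0, -89.8]
contact_force: [-0.0, -0.6, -0.5]
gripper_width: 0.0177
```

Run:
```python
from h import *
st=r.get_state();print(st['tcp_pos'],st['eef_rot'],st['gripper_width'],st['contact_force'])
s,c=cap('wrist','w10.png')
```

```text
[0.55334138 0.21656203 0.07976206] [-1.79953286e+02  1.62525584e-02 -8.98042484e+01] 0.017706502153422572 [-0.00741804 -0.57156651 -0.52441413]
```

View pics/w10.png

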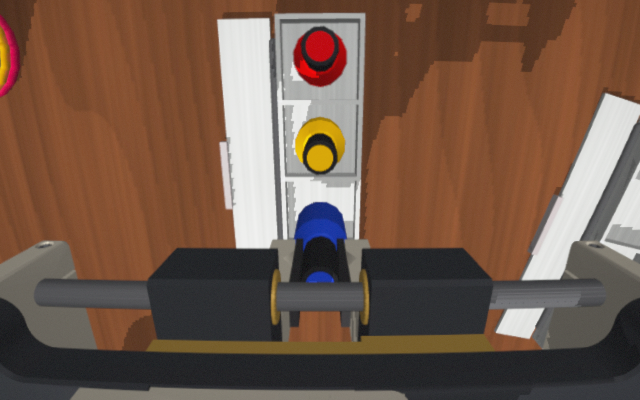

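Red and yellow centred in their cells; blue over the third. Contact expected near TCP z 0.048.

step_arm(increments=[[[0,0,0.015],[0,0,0],1],[[0,0,0.024],[0,0,0],1],[[0,0,0.028],[0,0,0],1],[[0,0,0.03],[0,0,0],1],[[0,0,0.031],[0,0,0],1],[[0,0,0.0315],[0,0,0],1],[[0,0,0.0315],[0,0,0],1]])

```text
time_s: 25.85
tcp_pos: [0.5531, 0.2169, 0.0481]
eef_rot: [-180.0, 0.0, -89.8]
contact_force: [-0.5, 0.1, 3.3]
gripper_width: 0.0177
```

step_arm(increments=[[[0,0,0.0003],[0,0,0],1],[[0,0,0],[0,0,0],0.7],[[0,0,0],[0,0,0],0.6],[[0,0,0],[0,0,0],0.5],[[0,0,0],[0,0,0],0.4],[[0,0,0],[0,0,0],0.4],[[0,0,0],[0,0,0],0.4],[[0,0,0],[0,0,0],0.4]])

```text
time_s: 26.65
tcp_pos: [0.5528, 0.2167, 0.0475]
eef_rot: [180.0, -0.0, -89.8]
contact_force: [0.0, 0.1, -0.1]
gripper_width: 0.0527
```

step_arm(increments=[[[0,0,-0.01],[0,0,0],0.4],[[0,0,-0.035],[0,0,0],0.4],[[0,0,-0.075],[0,0,0],0.4],[[0,0,-0.115],[0,0,0],0.4],[[0,0,-0.145],[0,0,0],0.4],[[0,0,-0.151],[0,0,0],0.4],[[0,0,-0.151],[0,0,0],0.4]])

```text
time_s: 27.35
tcp_pos: [0.5533, 0.2171, 0.2006]
eef_rot: [-179.8, 0.1, -89.8]
contact_force: [-0.3, -1.0, 0.8]
gripper_width: 0.0526
```

step_arm(increments=[[[0.018,0.002,0],[0,0,0],0.4],[[0.06,0.007,0],[0,0,0],0.4],[[0.105,0.013,0],[0,0,0],0.4],[[0.15,0.018,0],[0,0,0],0.4],[[0.198,0.024,0],[0,0,0],0.4],[[0.245,0.03,0],[0,0,0],0.4],[[0.29,0.036,0],[0,0,0],0.4],[[0.335,0.041,0],[0,0,0],0.4],[[0.38,0.047,0],[0,0,0],0.4],[[0.42,0.052,0],[0,0,0],0.4]])

```text
time_s: 28.35
tcp_pos: [0.5003, -0.2058, 0.1972]
eef_rot: [179.9, 0.0, -89.8]
contact_force: [1.2, 0.4, -0.1]
gripper_width: 0.0523
```

step_arm(increments=[[[0.03,0.0035,0],[0,0,0],0.4],[[0.052,0.006,0],[0,0,0],0.4],[[0.06,0.007,0],[0,0,0],0.4],[[0.06,0.007,0],[0,0,0],0.4],[[0.06,0.007,0],[0,0,0],0.4],[[0.06,0.007,0],[0,0,0],0.4]])

```text
time_s: 28.95
tcp_pos: [0.4955, -0.2627, 0.1983]
eef_rot: [180.0, 0.0, -89.7]
contact_force: [-0.0, 0.5, -0.3]
gripper_width: 0.0522
```

Run:
```python
from h import *
st=r.get_state();print(st['tcp_pos'],st['eef_rot'],st['gripper_width'],st['contact_force'])
s,c=cap('wrist','w11.png')
s,c=cap('scene','s11.png')
```

```text
[ 0.49551962 -0.26269688  0.19834951] [ 1.79977879e+02  1.17167050e-02 -8.97363508e+01] 0.052185969588183695 [-0.02424032  0.48053754 -0.26689043]
```

View pics/w11.png

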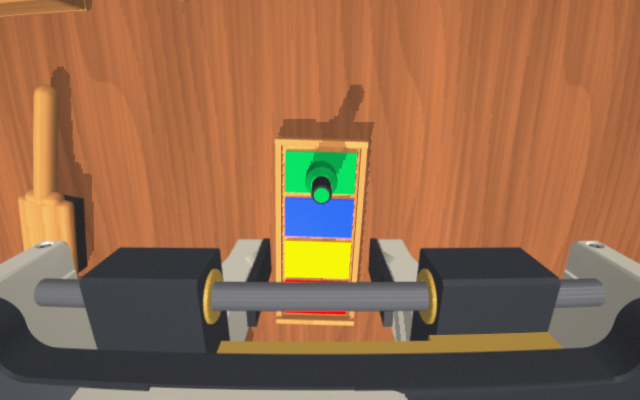

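View pics/s11.png

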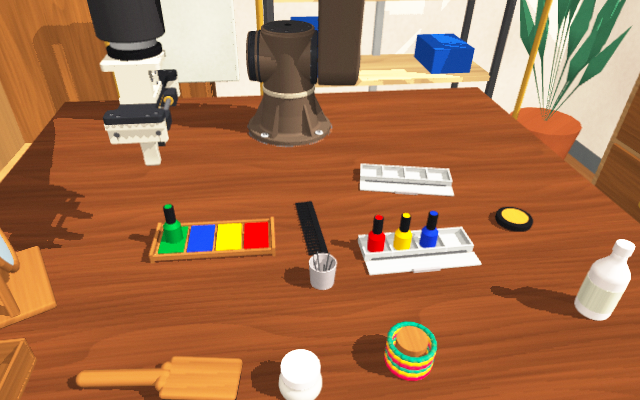

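Three stand upright in the tray; green (321,190 in the wrist view) sits between the jaws. Grasping it.

step_arm(increments=[[[0,0,0.01],[0,0,0],0.4],[[0,0,0.035],[0,0,0],0.4],[[0,0,0.07],[0,0,0],0.4],[[0,0,0.1],[0,0,0],0.4],[[0,0,0.12],[0,0,0],0.4],[[0,0,0.132],[0,0,0],0.4],[[0,0,0.137],[0,0,0],0.4],[[0,0,0.137],[0,0,0],0.4],[[0,0,0.137],[0,0,0],0.4]])

```text
time_s: 29.95
tcp_pos: [0.4963, -0.2636, 0.0625]
eef_rot: [-179.9, -0.0, -89.8]
contact_force: [0.2, -0.6, 1.0]
gripper_width: 0.0524
```

step_arm(force=20, increments=[[[0,0,0],[0,0,0],0.6],[[0,0,0],[0,0,0],0.8],[[0,0,0],[0,0,0],1],[[0,0,0],[0,0,0],1],[[0,0,0],[0,0,0],1],[[0,0,0],[0,0,0],1],[[0,0,0],[0,0,0],1],[[0,0,0],[0,0,0],1],[[0,0,0],[0,0,0],1]])

```text
time_s: 30.85
tcp_pos: [0.4955, -0.2635, 0.0616]
eef_rot: [180.0, -0.0, -89.8]
contact_force: [-0.4, -0.4, -0.1]
gripper_width: 0.0173
```

step_arm(increments=[[[0,0,-0.01],[0,0,0],1],[[0,0,-0.03],[0,0,0],1],[[0,0,-0.06],[0,0,0],1],[[0,0,-0.1],[0,0,0],1],[[0,0,-0.13],[0,0,0],1],[[0,0,-0.138],[0,0,0],1],[[0,0,-0.138],[0,0,0],1]])

```text
time_s: 31.55
tcp_pos: [0.4963, -0.2636, 0.2016]
eef_rot: [-179.8, -0.0, -89.8]
contact_force: [0.7, -0.0, -2.0]
gripper_width: 0.0175
```

step_arm(increments=[[[-0.012,-0.001,0],[0,0,0],1],[[-0.04,-0.004,0],[0,0,0],1],[[-0.08,-0.009,0],[0,0,0],1],[[-0.125,-0.014,0],[0,0,0],1],[[-0.17,-0.019,0],[0,0,0],1],[[-0.215,-0.024,0],[0,0,0],1],[[-0.26,-0.029,0],[0,0,0],1],[[-0.305,-0.034,0],[0,0,0],1],[[-0.35,-0.039,0],[0,0,0],1],[[-0.39,-0.043,0],[0,0,0],1]])

```text
time_s: 32.55
tcp_pos: [0.5359, 0.1289, 0.198]
eef_rot: [179.9, -0.1, -89.7]
contact_force: [0.6, -0.7, -0.9]
gripper_width: 0.0177
```

step_arm(increments=[[[-0.04,-0.0045,0],[0,0,0],1],[[-0.08,-0.009,0],[0,0,0],1],[[-0.115,-0.013,0],[0,0,0],1],[[-0.135,-0.0152,0],[0,0,0],1],[[-0.1415,-0.016,0],[0,0,0],1],[[-0.1415,-0.016,0],[0,0,0],1],[[-0.1415,-0.016,0],[0,0,0],1]])

```text
time_s: 33.25
tcp_pos: [0.5521, 0.2672, 0.199]
eef_rot: [179.9, -0.1, -89.8]
contact_force: [0.1, 0.2, -0.1]
gripper_width: 0.0177
```

step_arm(increments=[[[0,0,0.01],[0,0,0],1],[[0,0,0.03],[0,0,0],1],[[0,0,0.06],[0,0,0],1],[[0,0,0.09],[0,0,0],1],[[0,0,0.11],[0,0,0],1],[[0,0,0.12],[0,0,0],1],[[0,0,0.12],[0,0,0],1],[[0,0,0.12],[0,0,0],1]])

```text
time_s: 34.05
tcp_pos: [0.5532, 0.268, 0.0803]
eef_rot: [-179.9, 0.0, -89.8]
contact_force: [-0.6, 0.2, -0.2]
gripper_width: 0.0175
```

Run:
```python
from h import *
st=r.get_state();print(st['tcp_pos'],st['eef_rot'],st['gripper_width'],st['contact_force'])
s,c=cap('wrist','w12.png')
```

```text
[0.55318426 0.26804878 0.08033898] [-1.79949450e+02  2.28988968e-02 -8.98066871e+01] 0.01751060863326429 [-0.59360228  0.20970014 -0.17139828]
```

View pics/w12.png

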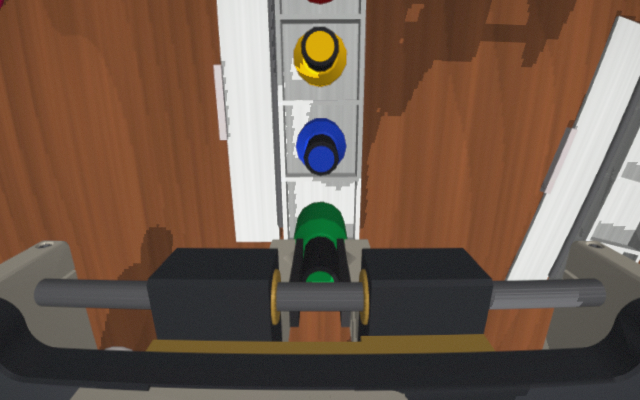

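step_arm(increments=[[[0,0,0.015],[0,0,0],1],[[0,0,0.024],[0,0,0],1],[[0,0,0.028],[0,0,0],1],[[0,0,0.03],[0,0,0],1],[[0,0,0.031],[0,0,0],1],[[0,0,0.0315],[0,0,0],1],[[0,0,0.0315],[0,0,0],1]])

```text
time_s: 34.8
tcp_pos: [0.5529, 0.2684, 0.0485]
eef_rot: [-180.0, 0.0, -89.8]
contact_force: [-1.0, -0.4, 1.3]
gripper_width: 0.0174
```

step_arm(increments=[[[0,0,0.0005],[0,0,0],1],[[0,0,0.0007],[0,0,0],1],[[0,0,0.0007],[0,0,0],1]])

```text
time_s: 35.1
tcp_pos: [0.553, 0.2685, 0.0485]
eef_rot: [-179.9, 0.0, -89.8]
contact_force: [-3.6, -1.6, 8.1]
gripper_width: 0.0175
```

step_arm(increments=[[[0,0,-0.0005],[0,0,0],1],[[0,0,-0.0005],[0,0,0],0.7],[[0,0,-0.0005],[0,0,0],0.6],[[0,0,-0.0005],[0,0,0],0.5],[[0,0,-0.0005],[0,0,0],0.4],[[0,0,-0.0005],[0,0,0],0.4],[[0,0,-0.0005],[0,0,0],0.4],[[0,0,-0.0005],[0,0,0],0.4]])

```text
time_s: 35.9
tcp_pos: [0.5526, 0.2682, 0.0478]
eef_rot: [180.0, -0.0, -89.8]
contact_force: [0.9, 0.4, -0.2]
gripper_width: 0.0527
```

step_arm(increments=[[[0,0,-0.01],[0,0,0],0.4],[[0,0,-0.035],[0,0,0],0.4],[[0,0,-0.075],[0,0,0],0.4],[[0,0,-0.115],[0,0,0],0.4],[[0,0,-0.15],[0,0,0],0.4],[[0,0,-0.178],[0,0,0],0.4],[[-0.015,0,-0.178],[0,0,0],0.4],[[-0.03,0,-0.178],[0,0,0],0.4],[[-0.03,0,-0.178],[0,0,0],0.4],[[-0.03,0,-0.178],[0,0,0],0.4]])

```text
time_s: 36.9
tcp_pos: [0.5518, 0.2984, 0.2245]
eef_rot: [179.9, -0.1, -89.7]
contact_force: [-0.5, -0.4, -0.4]
gripper_width: 0.0527
```

step_arm(increments=[[[0.03,0,0],[0,0,0],0.4],[[0.06,0,0],[0,0,0],0.4],[[0.06,0,0],[0,0,0],0.4],[[0.06,0,0],[0,0,0],0.4],[[0.06,0,0],[0,0,0],0.4]])

```text
time_s: 37.4
tcp_pos: [0.5527, 0.2383, 0.2254]
eef_rot: [180.0, -0.0, -89.8]
contact_force: [-0.6, -0.2, -0.8]
gripper_width: 0.0524
```

```bash
cat > chk.py <<'E'
from h import *
s,c=cap('wrist','w13.png');im=c['color'];print(s['tcp_pos'],s['eef_rot'])
hsv=cv2.cvtColor(im,cv2.COLOR_RGB2HSV);H=hsv[:,:,0].astype(int)
ok=(hsv[:,:,1]>130)&(hsv[:,:,2]>50)
ms={'green':(H>55)&(H<85),'blue':(H>105)&(H<125),'yellow':(H>20)&(H<34),'red':(H<4)|(H>176)}
o=np.array([.5535,.1905]);a=np.radians(.47);Rm=np.array([[np.cos(a),-np.sin(a)],[np.sin(a),np.cos(a)]])
for k,m in ms.items():
    m=(m&ok).astype(np.uint8);m[238:]=0;m[:,:270]=0;m[:,380:]=0
    n,l,st,ce=cv2.connectedComponentsWithStats(m)
    for i in range(1,n):
        if st[i,4]>30:
            p=plane(c,s,ce[i],.077)[0,:2]; print(k,st[i],ce[i].round(1),p.round(4),'in tray',(Rm.T@(p-o)).round(4))
cap('scene','s13.png')
E
python3 chk.py
```

```text
[0.55271172 0.23833867 0.22544481] [ 1.79971877e+02 -2.14359816e-02 -8.97927849e+01]
green [307 181  26  29 452] [319.5 192.8] [0.5541 0.2479] in tray [0.0011 0.0574]
green [313 207  14  13 143] [319.6 212.7] [0.554  0.2687] in tray [0.0011 0.0782]
blue [306 137  28  28 409] [319.5 148.4] [0.5542 0.2043] in tray [0.0008 0.0138]
blue [313 155  14  15 171] [319.5 161.6] [0.5542 0.217 ] in tray [0.0009 0.0265]
yellow [305  89  29  31 657] [318.9 103.8] [0.5549 0.1638] in tray [ 0.0012 -0.0267]
red [304  36  31  34 708] [318.7  52. ] [0.5551 0.1199] in tray [ 0.001  -0.0706]
```

View pics/w13.png

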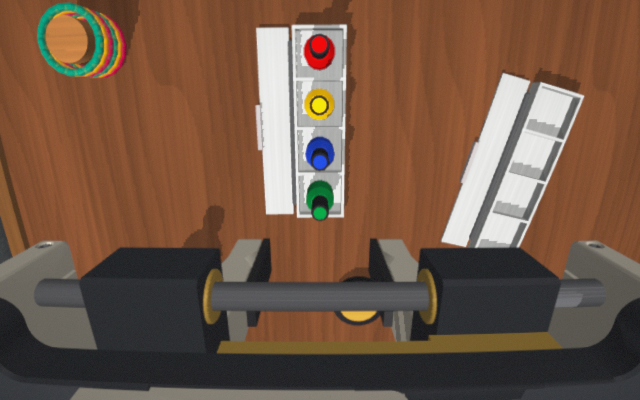

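View pics/s13.png

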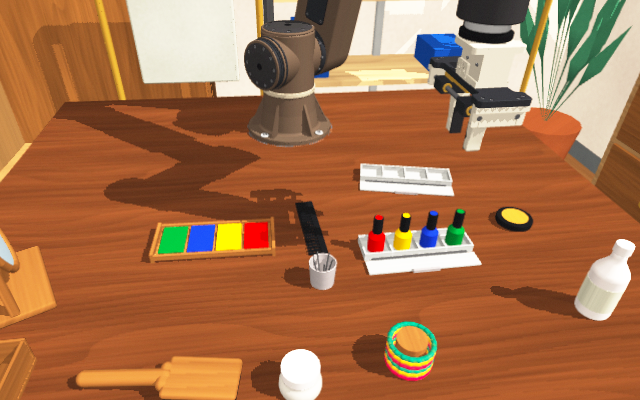

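Run:
```python
from h import *
print(r.get_state()['qd'].round(2)); print(r.close_job())
```

```text
[ 0.   -0.01 -0.03 -0.06 -0.06 -0.02]
the job is handed in; nothing more can be done
None
```

I moved all four bottles into the farther of the two trays and handed the job in at about 37 s. As seen from the robot, the rack read red, yellow, blue, green from left to right. The tray now reads green, blue, yellow, red.

- **Setting down:** I lowered each bottle until the wrist felt the cell floor (3–9 N) and then released it. The last scene and wrist pictures show all four upright in their cells, with the gripper clear above them.
- **Final positions:** The green and blue cap dots measured within about 1 mm of their cell centres. For red and yellow the colour mask joined the cap dot to the body, so I judged those two by eye as well centred and have no exact figure.
- **Disagreement:** The top and wrist cameras differed by about 2.4 mm along each axis on the tray centre, close to the stated calibration limit. I used a point between the two.

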